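# Charge the polisher hopper with brass blanks through the hand chute

### The job

Charge the grey hopper with the brass blanks: lay every blank that lies on the bench in the hand chute, push the star wheel round by its spokes until the shutter is fully open, then lift the loaded chute and tilt it at the hopper's mouth so that the blanks slide off it into the hopper (they must go in from the chute, never from the fingers). Afterwards stand the empty chute upright on the bench again and turn the star wheel back until the shutter is fully closed, with every blank inside; leave the loupe, paste tin, graver and oil bottle where they are.

Things in the scene. Friction and masses are not known exactly. Their poses are not given: they have to be found in the camera images.
- hopper: fixed grey square steel bin, 110 x 110 mm outside, walls 5 mm, 110 mm tall, floor at 8 mm, on a dark base plate 130 x 270 x 8 mm; origin on the bench under the centre of the mouth, z up. The base plate runs on along its own +y to the star wheel's pillar, whose axis stands 135 mm from the origin along +y
- mouth (a point): centre of the hopper's square mouth, 74 x 74 mm, in the top plate, 110 mm above the bench, axes as the hopper's; the shutter, a 104 mm square plate centred 135 mm from the wheel's axis under spoke 1, passes over it at 112 to 117 mm height
- star_wheel (a joint): angle of the star wheel and the shutter fixed to it: 0 = shutter over the mouth, against its stop (closed; up to 0.12 will do), 2.2 = against the other stop (fully open; from 1.9 will do), growing anticlockwise seen from above. Turns stiffly (about 0.06 N m) and stays where it is left
- wheel_hub (a point): centre of the star wheel on its vertical axis, at mid-height of its spokes, 152 mm above the bench; hub 32 mm across, up to 168 mm. Five level spokes 72 degrees apart: 10 mm rods, each ending in a black ball of 18 mm diameter centred 72 mm from the axis. Between the spokes it is free from 117 mm height up
- spoke_tip (a point): centre of the ball at the end of spoke 1, 72 mm from the wheel's axis; turns with the wheel
- chute: loose aluminium trough 220 mm long, 0.13 to 0.21 kg, closed at the tail (x = -110 mm), open at the spout (x = +110 mm). Origin on its underside under the middle of the channel, x to the spout, z up. Floor 34 mm wide at z = 11 mm, walls sloping out at 45 degrees to z = 35 mm (80 mm wide). Two cross feet at x = -70 and +60 mm, from y = -40 to +70 mm. Loose blanks slide from 10 to 15 degrees of tilt
- chute_grip (a point): centre of the chute's wooden grip bar beside the channel, along the chute's x: 80 mm long (x), 16 mm wide (y), 18 mm tall, at x = -5, y = +58, z = 66 mm of the chute, on two thin posts 32 mm before and behind its middle; axes as the chute's
- chute_spout (a point): middle of the channel floor's end edge at the open spout (x = 110, y = 0, z = 11 mm of the chute); axes as the chute's
- blank_1_c (a point): centre of brass blank 1: a square brass bar 10 x 75 x 10 mm, its length along its own y, 50 g; absent in some starts. All blanks are alike. They may be dropped a few centimetres into the chute
- blank_2_c (a point): centre of brass blank 2: a square brass bar 10 x 75 x 10 mm, its length along its own y, 50 g; absent in some starts. All blanks are alike. They may be dropped a few centimetres into the chute
- blank_3_c (a point): centre of brass blank 3: a square brass bar 10 x 75 x 10 mm, its length along its own y, 50 g; absent in some starts. All blanks are alike. They may be dropped a few centimetres into the chute
- blank_4_c (a point): centre of brass blank 4: a square brass bar 10 x 75 x 10 mm, its length along its own y, 50 g; absent in some starts. All blanks are alike. They may be dropped a few centimetres into the chute
- loupe_c (a point): bystander: black eye loupe, 38 mm across, 32 mm tall, its centre
- paste_tin_c (a point): bystander: round paste tin, 56 mm across, 22 mm tall, its centre
- graver_a_c (a point): bystander: graver with a brown wooden knob, 31 x 112 x 25 mm, its length along its own y, its centre
- oil_bottle_c (a point): bystander: small oil bottle, 28 mm across, 93 mm tall, point 30 mm up its middle

How it is judged:
On the way, in this order (a step that is already met when the one before it is completed fails the run):
1. every blank lies in the channel of the chute (x of blank_1_c in the frame of chute between -0.11 and 0.11 m and y of blank_1_c in the frame of chute between -0.036 and 0.036 m and z of blank_1_c in the frame of chute between 0.008 and 0.06 m and x of blank_2_c in the frame of chute between -0.11 and 0.11 m and y of blank_2_c in the frame of chute between -0.036 and 0.036 m and z of blank_2_c in the frame of chute between 0.008 and 0.06 m and x of blank_3_c in the frame of chute between -0.11 and 0.11 m and y of blank_3_c in the frame of chute between -0.036 and 0.036 m and z of blank_3_c in the frame of chute between 0.008 and 0.06 m and x of blank_4_c in the frame of chute between -0.11 and 0.11 m and y of blank_4_c in the frame of chute between -0.036 and 0.036 m and z of blank_4_c in the frame of chute between 0.008 and 0.06 m), for 0.2 s.
2. with the shutter open, the chute is tilted with its spout at the hopper's mouth (value of joint star_wheel above 1.9 rad and angle between chute's own z axis and vertical above 0.22 rad and horizontal distance between chute_spout and mouth below 0.075 m and height (world z) of chute_spout above 0.1 m), for 0.1 s.
3. every blank is inside the hopper (x of blank_1_c in the frame of hopper between -0.052 and 0.052 m and y of blank_1_c in the frame of hopper between -0.052 and 0.052 m and z of blank_1_c in the frame of hopper between 0.005 and 0.098 m and x of blank_2_c in the frame of hopper between -0.052 and 0.052 m and y of blank_2_c in the frame of hopper between -0.052 and 0.052 m and z of blank_2_c in the frame of hopper between 0.005 and 0.098 m and x of blank_3_c in the frame of hopper between -0.052 and 0.052 m and y of blank_3_c in the frame of hopper between -0.052 and 0.052 m and z of blank_3_c in the frame of hopper between 0.005 and 0.098 m and x of blank_4_c in the frame of hopper between -0.052 and 0.052 m and y of blank_4_c in the frame of hopper between -0.052 and 0.052 m and z of blank_4_c in the frame of hopper between 0.005 and 0.098 m), for 0.2 s.
At the end, for the whole second after the job is handed in: every blank is inside the hopper bin, below its top plate; the shutter is closed (wheel within 0.12 rad of its closed stop); the chute stands upright on the bench (within 0.08 rad, underside within 8 mm of the bench), at rest and empty (all of step 3 and value of joint star_wheel below 0.12 rad and angle between chute's own z axis and vertical below 0.08 rad and height (world z) of chute below 0.008 m and linear speed of chute below 0.02 m/s); the robot touches nothing.
It fails at once if a blank is touched by the fingers over the hopper (fed by hand, not by the chute) ((contact force between the fingers and blank_1 above 1 N and horizontal distance between blank_1_c and mouth below 0.06 m and height (world z) of blank_1_c above 0.03 m) or (contact force between the fingers and blank_2 above 1 N and horizontal distance between blank_2_c and mouth below 0.06 m and height (world z) of blank_2_c above 0.03 m) or (contact force between the fingers and blank_3 above 1 N and horizontal distance between blank_3_c and mouth below 0.06 m and height (world z) of blank_3_c above 0.03 m) or (contact force between the fingers and blank_4 above 1 N and horizontal distance between blank_4_c and mouth below 0.06 m and height (world z) of blank_4_c above 0.03 m)).
It fails at once if a bystander (loupe, paste tin, graver, oil bottle) is moved more than 40 mm or knocked over (distance of any of loupe_c, paste_tin_c, graver_a_c, oil_bottle_c from where it was at the start of the episode above 0.04 m or angle between any of loupe_c, paste_tin_c, oil_bottle_c's own z axis and vertical above 0.8 rad).
Of blank_1, blank_2, blank_3, blank_4 only 2 to 4 are there at a start; the rules pass over those that are not, and their reading is None.
At some moment in a run one of blank_1, blank_2, blank_3, blank_4, chute may be knocked a few centimetres aside while the robot is not near it.
It also fails if it takes over 208 s, if anything falls off the work surface, if the arm or the gripper's body presses on something with over 40 N, if the wrist force passes 120 N, or if a joint passes its speed limit or range.

### The arm

A 7-joint arm with a two-finger parallel gripper is mounted at the origin on a cart in front of the work surface, level with it; the furniture and walls round the work are solid. World frame = base frame: x ahead of the robot, y to its left, z up, the work surface at z = 0. Lengths are in m, angles in rad, forces in N, time in s.
With the tool pointing down it reaches from about 0.425 to 0.925 m from the base axis. Payload 6.8 kg.
Tool frame: the origin (TCP) lies at the very end of the fingers, on their centre line; the grasp point (between the pads) lies 19 mm behind it; z points along the fingers, y is the line along which they close (so a half turn about z gives the same grasp; the last joint's range is limited). The gripper opens to 88 mm and grips with 3 to 60 N. Pads are 20 mm wide; open, the fingers measure 115 mm over their backs; the gripper's body (75 mm by 178 mm) begins 61 mm behind the grasp point.
Start: joints at [0.994, 0.477, 0.022, 1.555, -0.011, 1.109, -0.083], TCP at [0.305, -0.602, 0.223] pointing down, gripper open.
Joint ranges: [-2.96, 2.96], [-0.34, 2.1], [-1.41, 1.46], [0.24, 2.44], [-1.37, 4.51], [0.17, 1.92], [-2.96, 2.96]. Speed limits (rad/s): [2.39, 2.39, 3.14, 3.14, 3.14, 3.14, 3.14].

### API

Orientations are given as a unit quaternion [x, y, z, w].
In Python, from bench import bot gives the robot as it stands. Calls block until the motion is done:
- bot.movep(position, orientation): joint-space move of the TCP to a pose.
- bot.movel(position, ori=None, feed=0.15, guard=None): straight line of the TCP; ori=None keeps the orientation; feed is the mean speed in m/s. With guard (N) it stops when the force on the tool has changed by that much, and returns True; else False.
- bot.movej(angles): joint-space move.
- bot.command_gripper(opening, grasp_force=None): opening from 0.0 (shut) to 1.0 (fully open); grasp_force is the grip in N (None keeps the last); returns when the fingers have stopped.
- bot.pause(seconds).
- bot.inverse_kinematics(position, orientation): joint angles nearest the present ones, or None.
- bot.get_image(name): name is "scene" or "top" or "wrist"; returns (picture, depth): 384x512x3 uint8, blue, green, red; 384x512 float32, m along the optical axis (not along the pixel's ray), 0 where there is no reading.
- bot.camera_model(name): a dict with "vfov" (degrees; the focal length in pixels is half the picture's height over the tangent of half this angle, whatever the lens; pixels are square), "cx", "cy" (the principal point, pixels), "dist" ([k1, k2, p1, p2, k3] as OpenCV has them; the pictures are not rectified), "pose" (4x4, takes a point from camera to world coordinates). Camera axes: x right, y up, looking along -z (the intrinsics and any distortion apply to the point x, -y, -z); pixel columns grow to the right and rows downward; lengths in m; the calibration is good to about 2 mm. A picture is of the moment at which its call begins: read the wrist's pose just before it. camera_model takes no time and is no camera call; for the wrist camera it gives the pose at the moment of the call.
A pose or a line that the arm cannot do raises bot.IKError and nothing moves.
- bot.sign_off(): hands the job in; it is judged then, once.
Readings, each from a call of its own:
- bot.get_time(): time.
- bot.get_joint_pos(): joint angles.
- bot.get_qd(): joint speeds.
- bot.get_effort(): joint torques, N m.
- bot.get_position(): TCP position.
- bot.get_tool_rot(): TCP orientation.
- bot.get_wrist_force(): force on the tool from outside, world axes, zero at the start.
- bot.get_wrist_torque(): the same for the moment, N m.
- bot.get_opening(): opening from 0.0 (shut) to 1.0 (fully open).
- bot.get_grip_force(): force on a finger pad.
Only numpy, scipy, OpenCV 4.12 (cv2) and the standard library are available. Lean on these libraries where they do the work, as an engineer would, in place of code of your own. Each camera call takes 0.05 s, during which the arm holds its last target. There are 200 camera calls.

## Working session

There is one attempt and no reset: what is moved stays moved. The work goes in short steps, each a Python script; the robot and the scene stay as the last script left them, time stands still between calls to the robot, and variables do not carry over. Pictures are saved under pics/ and viewed, at most 14 in all, crops included, and the job is handed in when it is done.

```bash
ls; mkdir -p pics; cat > h.py <<'E'
import numpy as np, cv2
from bench import bot
from scipy.spatial.transform import Rotation as R
def K(c):
    f=192/np.tan(np.radians(c['vfov'])/2); return np.array([[f,0,c['cx']],[0,f,c['cy']],[0,0,1.]])
def snap(name,fn=None):
    c=bot.camera_model(name); p,d=bot.get_image(name)
    if fn: cv2.imwrite('pics/'+fn,p)
    return c,p,d
def ray(c,uv):
    n=cv2.undistortPoints(np.array(uv,float).reshape(-1,1,2),K(c),np.array(c['dist'],float)).reshape(-1,2)
    P=np.array(c['pose']); d=np.c_[n[:,0],-n[:,1],-np.ones(len(n))]
    return P[:3,3],d@P[:3,:3].T
def onplane(c,uv,z):
    o,d=ray(c,uv); return o+d*((z-o[2])/d[:,2])[:,None]
def cloud(c,d):
    v,u=np.mgrid[0:384,0:512]; o,r=ray(c,np.c_[u.ravel(),v.ravel()])
    return (o+r*d.ravel()[:,None]).reshape(384,512,3)
def down(a): # tool down, finger closing line (tool y) at world angle a
    y=np.array([np.cos(a),np.sin(a),0]); z=np.array([0,0,-1.]); return R.from_matrix(np.c_[np.cross(y,z),y,z]).as_quat()
E
python3 - <<'E'
from h import *
for n in('top','scene'):
    c,p,d=snap(n,n+'0.png'); print(n,c); np.savez('/tmp/%s0.npz'%n,p=p,d=d)
    P=cloud(c,d); print(d.min(),d.max(),P[192,256])
print(bot.get_time(), bot.get_tool_rot())
E
```

```text
pics
top {'vfov': 56.00537786522154, 'cx': 253.47160281316764, 'cy': 192.8700527272568, 'dist': array([-0.04680853,  0.        ,  0.        ,  0.        ,  0.        ]), 'pose': array([[ 0.02106482,  0.98195058, -0.187961  ,  0.37939486],
       [-0.99976404,  0.01969128, -0.00917207,  0.00974887],
       [-0.00530532,  0.18810986,  0.98213366,  1.08678226],
       [ 0.        ,  0.        ,  0.        ,  1.        ]])}
0.0 2.1240606 [0.58603786 0.01215559 0.0217327 ]
scene {'vfov': 47.42551774680504, 'cx': 256.3167583968112, 'cy': 185.02987875504672, 'dist': array([-0.14278458,  0.        ,  0.        ,  0.        ,  0.        ]), 'pose': array([[ 0.61119089,  0.39653432, -0.6849863 , -0.14370975],
       [-0.79144656,  0.3145238 , -0.52410602, -0.54467139],
       [ 0.00761847,  0.86245888,  0.5060698 ,  0.66037521],
       [ 0.        ,  0.        ,  0.        ,  1.        ]])}
0.0 3.277892 [ 0.71941375  0.11666887 -0.00117366]
0.1 [ 9.72656866e-01  2.32245471e-01 -2.36871372e-04 -7.78739396e-04]
```

View pics/top0.png

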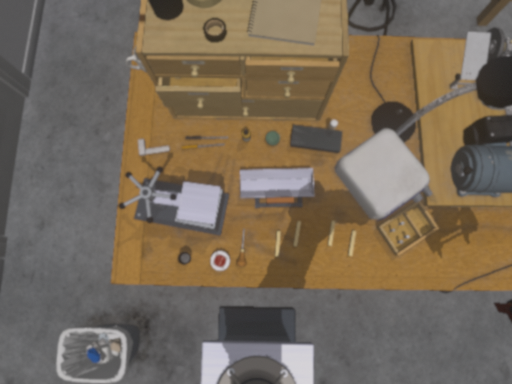

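View pics/scene0.png

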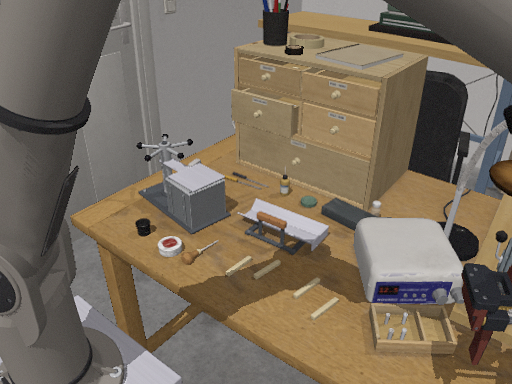

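The top view shows four blanks at about (278,243), (297,233), (331,233) and (352,243). The chute is at (277,183) with its grip on the robot's side, so its spout points left towards the hopper. The shutter is at (200,204) and the hub at (148,192). The bystanders are at (184,257), (220,261), (241,247) and (245,133). The scene view agrees.

```bash
cat > /tmp/m.py <<'E'
from h import *
c=bot.camera_model('top'); D=np.load('/tmp/top0.npz'); P=cloud(c,D['d']); Z=P[...,2]
def blob(m,z,n=6):
    k,l,s,_=cv2.connectedComponentsWithStats(m.astype(np.uint8))
    for i in range(1,k):
        if s[i,4]<n: continue
        v,u=np.where(l==i); w=onplane(c,np.c_[u,v],z)[:,:2].astype(np.float32)
        (a,b,t)=cv2.minAreaRect(w); print(' px',u.mean().round(),v.mean().round(),'n',s[i,4],'xy',np.round(a,4),np.round(b,3),round(t,1),'mean',w.mean(0).round(4),'z',np.median(Z[l==i]).round(3))
roi=np.zeros(Z.shape,bool)
print('bench noise',Z[275:283,240:320].std(),Z[275:283,240:320].mean())
def R_(u0,u1,v0,v1):
    r=np.zeros(Z.shape,bool); r[v0:v1,u0:u1]=1; return r
print('blanks');blob((Z>.005)&R_(262,375,212,272),.01)
print('shutter');blob((Z>.105)&(Z<.128)&R_(165,230,170,235),.117)
print('wheel');blob((Z>.138)&(Z<.19)&R_(105,190,160,235),.155)
print('hub');blob((Z>.162)&(Z<.19)&R_(105,190,160,235),.168,2)
print('base');blob((Z>.004)&(Z<.013)&R_(125,235,170,240),.008,30)
print('chute rim');blob((Z>.024)&(Z<.045)&R_(232,325,160,200),.035)
print('grip');blob((Z>.055)&(Z<.09)&R_(232,325,160,215),.075)
print('byst');blob((Z>.008)&R_(170,255,226,272),.02); blob((Z>.02)&R_(236,252,120,145),.09)
hsv=cv2.cvtColor(D['p'],cv2.COLOR_BGR2HSV)
print('grip col');blob((hsv[...,1]>140)&R_(255,305,194,208),.075)
E
python3 /tmp/m.py
python3 - <<'E'
import cv2
p=cv2.imread('pics/top0.png')[150:275,110:370]; cv2.imwrite('pics/crop0.png',cv2.resize(p,None,fx=3,fy=3,interpolation=cv2.INTER_CUBIC))
E
```

```text
bench noise 0.04294884833282772 0.002283926026468348
blanks
 px 371.0 215.0 n 52 xy [ 0.5247 -0.3315] [0.018 0.027] 1.1 mean [ 0.5262 -0.3342] z 0.04
 px 297.0 232.0 n 92 xy [ 0.4691 -0.1118] [0.014 0.078] 77.1 mean [ 0.4684 -0.1121] z 0.01
 px 331.0 233.0 n 93 xy [ 0.47   -0.2164] [0.013 0.075] 80.9 mean [ 0.4699 -0.2149] z 0.011
 px 277.0 243.0 n 90 xy [ 0.4358 -0.054 ] [0.011 0.076] 84.8 mean [ 0.4355 -0.0542] z 0.01
 px 352.0 242.0 n 90 xy [ 0.4415 -0.2765] [0.011 0.075] 79.7 mean [ 0.4427 -0.2764] z 0.011
shutter
 px 197.0 204.0 n 1788 xy [0.5363 0.189 ] [0.154 0.116] 80.4 mean [0.532  0.1733] z 0.117
wheel
 px 146.0 193.0 n 669 xy [0.5494 0.3082] [0.154 0.146] 29.4 mean [0.5526 0.3025] z 0.158
hub
 px 128.0 174.0 n 6 xy [0.6008 0.3513] [0.004 0.009] 76.6 mean [0.6002 0.3513] z 0.163
 px 145.0 192.0 n 102 xy [0.5532 0.3013] [0.03  0.026] 4.3 mean [0.5528 0.3013] z 0.166
 px 173.0 195.0 n 5 xy [0.5456 0.2279] [0.008 0.003] 72.8 mean [0.5454 0.2277] z 0.163
 px 122.0 204.0 n 4 xy [0.519  0.3591] [0.004 0.004] 48.2 mean [0.5196 0.3592] z 0.163
 px 119.0 206.0 n 2 xy [0.5149 0.3667]
[... 537 characters left out ...]
4 -0.0488] [0.085 0.22 ] 2.4 mean [ 0.6182 -0.0522] z 0.031
grip
 px 280.0 200.0 n 166 xy [ 0.5553 -0.0552] [0.014 0.077] 1.1 mean [ 0.5553 -0.0552] z 0.075
byst
 px 205.0 228.0 n 175 xy [0.4687 0.1728] [0.024 0.125] 1.2 mean [0.474  0.1594] z 0.013
 px 241.0 259.0 n 117 xy [0.3941 0.0521] [0.049 0.029] 1.4 mean [0.3882 0.0511] z 0.018
 px 184.0 258.0 n 144 xy [0.3873 0.22  ] [0.038 0.036] 47.6 mean [0.387 0.22 ] z 0.016
 px 220.0 260.0 n 303 xy [0.382  0.1137] [0.054 0.055] 46.4 mean [0.3822 0.1139] z 0.022
 px 246.0 134.0 n 85 xy [0.7439 0.0445] [0.031 0.023] 1.3 mean [0.7439 0.0447] z 0.049
grip col
 px 280.0 200.0 n 81 xy [ 0.5554 -0.0566] [0.009 0.074] 1.1 mean [ 0.5541 -0.0573] z 0.075
```

View pics/crop0.png

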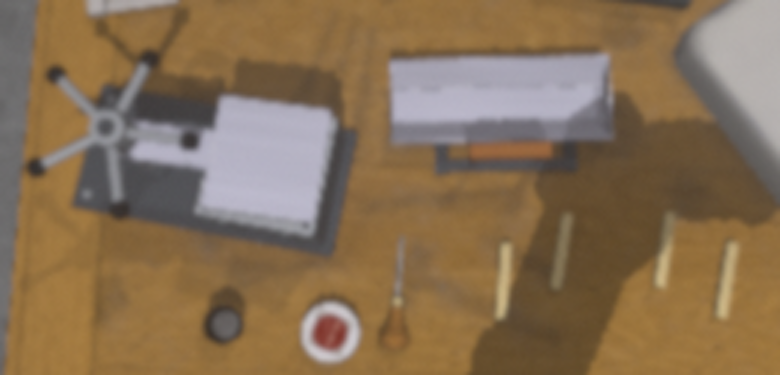

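The crop shows the shutter closed, the wheel's spokes clear of each other, and nothing standing in the chute. Blank and chute positions are good enough to act on.

```bash
cat >> h.py <<'E'
def place(b,ang,cx,cy,org,a):
    xc=np.array([-np.sin(a),np.cos(a)]); yc=np.array([-np.cos(a),-np.sin(a)])
    t=np.array(org)+xc*cx+yc*cy
    q=down(np.radians(ang)); bot.command_gripper(.45,20)
    bot.movep([*b,.12],q); hit=bot.movel([*b,.004],q,.12,guard=8)
    bot.command_gripper(0,25); o=bot.get_opening()
    print('hit',hit,bot.get_position().round(4) if hasattr(bot.get_position(),'round') else bot.get_position(),'open',round(o,3),'t',bot.get_time())
    if o<.06: return False
    bot.movel([*b,.13],None,.25)
    qs=[down(a),down(a+np.pi)]; s=[bot.inverse_kinematics([*t,.13],k) for k in qs]
    j=np.array(bot.get_joint_pos()); k=min((np.abs(np.array(x)-j).max(),i) for i,x in enumerate(s) if x is not None)[1]
    bot.movep([*t,.13],qs[k]); bot.movel([*t,.032],None,.15,guard=8)
    bot.command_gripper(.27); bot.movel([*t,.13],None,.25); return True
E
python3 - <<'E'
from h import *
org=(.6135,-.050)
for b,ang,cx,cy in [((.4356,-.0541),85,-50,8),((.4688,-.112),77,-50,-8)]:
    print(place(b,ang,cx/1e3,cy/1e3,org,.03))
bot.movel([.45,-.2,.25],None,.3)
snap('top','top1.png'); p=cv2.imread('pics/top1.png')[150:275,110:370]; cv2.imwrite('pics/crop1.png',cv2.resize(p,None,fx=3,fy=3,interpolation=cv2.INTER_CUBIC))
E
```

```text
hit False [ 0.4357 -0.0541  0.0042] open 0.109 t 4.7333
True
hit False [ 0.4689 -0.1121  0.0042] open 0.112 t 11.6417
True
```

View pics/crop1.png

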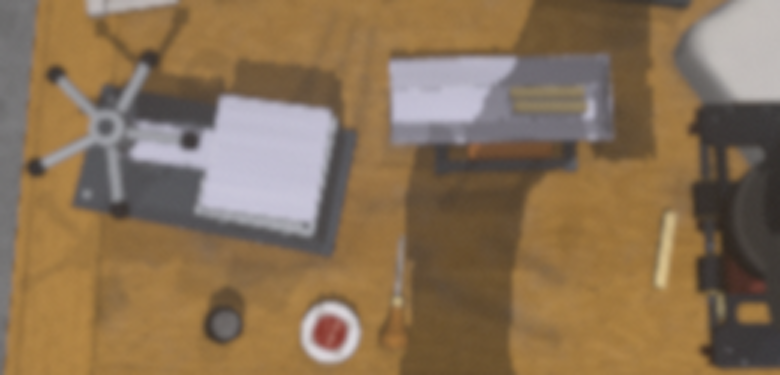

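Both blanks lie parallel in the rear of the chute, at about crop (548,100), and the other two haven't moved. Next I'll place the remaining two at the front.

```bash
python3 - <<'E'
from h import *
org=(.6135,-.050)
for b,ang,cx,cy in [((.47,-.2157),81,40,8),((.442,-.2765),80,40,-8)]:
    print(place(b,ang,cx/1e3,cy/1e3,org,.03))
# wheel preparation: IK check
bot.movel([.55,0.1,.25],None,.3)
bot.command_gripper(0)
hub=np.array([.5528,.3013])
for q in (down(0),down(np.pi),down(np.pi/2),down(-np.pi/2)):
    print([None if (s:=bot.inverse_kinematics([hub[0]+.05*np.cos(t),hub[1]+.05*np.sin(t),.135],q)) is None else np.round(s,2) for t in np.radians([-130,-60,0,60,120])])
# pour IK
m=np.array([.536,.167])
for al in (.03,-.12,-.3):
  for th in (.3,.5,.7,.85):
    a=al; X=np.array([-np.sin(a),np.cos(a),0]);Y=np.array([-np.cos(a),-np.sin(a),0]);Z=np.array([0,0,1.])
    Rc=np.c_[X,Y,Z]@R.from_euler('y',th).as_matrix()
    sp=np.array([*(m-.025*X[:2]),.13])
    g=sp+Rc@np.array([-.115,.058,.055]); tcp=g-Rc[:,2]*.015
    for s in (1,-1):
        T=np.c_[np.cross(s*Rc[:,1],-Rc[:,2]),s*Rc[:,1],-Rc[:,2]]
        k=bot.inverse_kinematics(tcp,R.from_matrix(T).as_quat()); print(al,th,s,None if k is None else np.round(k,2),tcp.round(3))
print(bot.get_joint_pos(),bot.get_time())
E
```

```text
hit False [ 0.4701 -0.2157  0.0042] open 0.111 t 19.5
True
hit False [ 0.4421 -0.2765  0.0042] open 0.111 t 26.35
True
[array([-1.39,  0.83,  1.27,  1.91, -0.9 ,  1.12,  0.24]), array([-1.28,  0.91,  1.27,  1.79, -0.94,  1.2 ,  0.28]), array([-1.27,  0.97,  1.26,  1.69, -0.97,  1.25,  0.22]), array([-1.35,  0.97,  1.26,  1.69, -0.97,  1.25,  0.14]), array([-1.44,  0.91,  1.27,  1.8 , -0.94,  1.19,  0.12])]
[array([ 0.13,  0.61, -0.96,  1.81,  0.58,  1.03,  2.08]), array([ 0.12,  0.68, -0.93,  1.69,  0.61,  1.08,  2.14]), array([ 0.04,  0.74, -0.92,  1.59,  0.63,  1.13,  2.11]), array([-0.03,  0.74, -0.92,  1.59,  0.63,  1.13,  2.04]), array([-0.03,  0.68, -0.94,  1.7 ,  0.61,  1.08,  1.98])]
[array([-0.08,  0.5 , -0.64,  1.83,  0.37,  0.93,  0.68]), array([-0.08,  0.57, -0.61,  1.71,  0.38,  0.98,  0.74]), array([-0.15,  0.63, -0.59,  1.6 ,  0.39,  1.03,  0.71]), array([-0.22,  0.63, -0.6 ,  1.61,  0.4 ,  1.03,  0.63]), array([-0.23,  0.57, -0.62,  1.71,  0.39,  0.98,  0.58])]
[array([-1.39,  0.83,  1.27,  1.91, -0.9 ,  1.12, -1.33]), array([-1.28,  0.91,  1.27,  1.79, -0.94,  1.2 , 
[... 1400 characters left out ...]
3]
-0.3 0.3 1 [ 0.32  0.37 -0.93  1.96  0.5   1.26  2.  ] [0.444 0.067 0.202]
-0.3 0.3 -1 [-1.41  0.53  1.3   2.05 -0.27  1.08 -0.28] [0.444 0.067 0.202]
-0.3 0.5 1 [ 0.11  0.45 -0.85  1.86  0.57  1.48  1.88] [0.449 0.082 0.22 ]
-0.3 0.5 -1 [-1.43  0.67  1.28  1.95 -0.2   1.22 -0.35] [0.449 0.082 0.22 ]
-0.3 0.7 1 [-0.09  0.54 -0.75  1.76  0.6   1.69  1.81] [0.455 0.101 0.235]
-0.3 0.7 -1 [-1.44  0.82  1.27  1.85 -0.16  1.36 -0.38] [0.455 0.101 0.235]
-0.3 0.85 1 [-0.19  0.62 -0.71  1.68  0.63  1.85  1.76] [0.46  0.116 0.243]
-0.3 0.85 -1 [-1.44  0.94  1.27  1.77 -0.13  1.46 -0.39] [0.46  0.116 0.243]
[ 0.52296736  0.45566993 -1.06763817  1.7541738   0.42817326  1.18931013
  2.50513536] 31.3
```

```bash
cat >> h.py <<'E'
HUB=np.array([.5528,.3013])
def wheel(t0,t1,r=.05,step=12):
    q=down(np.pi); pt=lambda t,z:[HUB[0]+r*np.cos(np.radians(t)),HUB[1]+r*np.sin(np.radians(t)),z]
    bot.command_gripper(0); bot.movep(pt(t0,.21),q); print('down hit',bot.movel(pt(t0,.135),q,.15,guard=8))
    n=int(np.ceil(abs(t1-t0)/step)); t=t0
    for t in np.linspace(t0,t1,n+1)[1:]:
        if bot.movel(pt(t,.135),q,.08,guard=12): print('stop at',t); break
    p=np.array(bot.get_position())[:2]-HUB; print('end ang',np.degrees(np.arctan2(p[1],p[0])),'F',np.round(bot.get_wrist_force(),1),bot.get_time())
    d=np.array([-np.sin(np.radians(t)),np.cos(np.radians(t))])*-np.sign(t1-t0)*.01
    b=[bot.get_position()[0]+d[0],bot.get_position()[1]+d[1]]; bot.movel([*b,.135],q,.1); bot.movel([*b,.23],q,.2)
E
python3 - <<'E'
from h import *
wheel(-133,22)
bot.movel([.48,.12,.3],None,.3)
snap('top','top2.png'); p=cv2.imread('pics/top2.png')[120:275,90:370]; cv2.imwrite('pics/crop2.png',cv2.resize(p,None,fx=2.8,fy=2.8,interpolation=cv2.INTER_CUBIC))
E
```

```text
down hit False
stop at 22.0
end ang 7.709145583724652 F [ 1.  -2.8  3.6] 36.5
```

View pics/crop2.png

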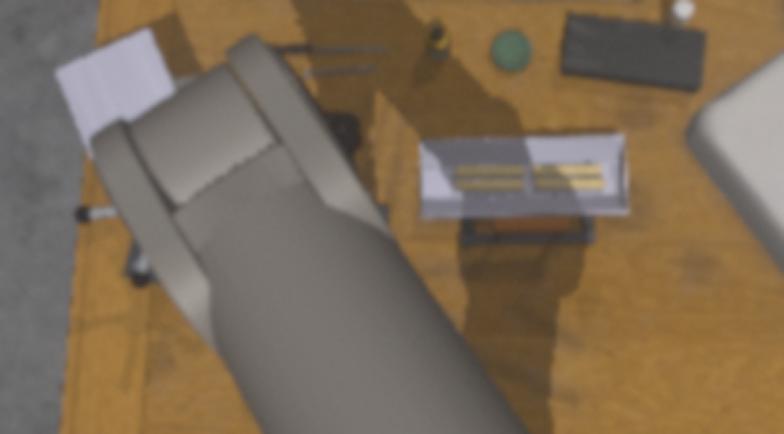

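The top view shows the shutter swung clear, at crop (115,85), and all four blanks in the chute, which hasn't moved. I'll check the shutter angle, then grip and lift the chute.

```bash
cat >> h.py <<'E'
M=np.array([.536,.167])
def chute_tool(org,a,th,off,z):
    """tcp pose for spout (floor edge) at mouth - off along chute x, height z; or org=(spout xyz)"""
    X=np.array([-np.sin(a),np.cos(a),0]);Y=np.array([-np.cos(a),-np.sin(a),0])
    Rc=np.c_[X,Y,[0,0,1.]]@R.from_euler('y',th).as_matrix()
    sp=np.array([*(M-off*X[:2]),z]) if org is None else np.array(org)
    tcp=sp+Rc@np.array([-.115,.058,.055])-Rc[:,2]*.016
    T=np.c_[np.cross(Rc[:,1],-Rc[:,2]),Rc[:,1],-Rc[:,2]]
    return tcp,R.from_matrix(T).as_quat()
E
python3 - <<'E'
from h import *
c=bot.camera_model('top'); w=onplane(c,[[131,150]],.117)[0,:2]-HUB
s=np.degrees(np.arctan2(w[1],w[0])); print('shutter dir',s,'wheel',np.radians(s+97),np.hypot(*w))
g=np.array([.5553,-.0552]); q=down(np.pi+.03)
bot.command_gripper(.5); bot.movep([*g,.14],q); print('hit',bot.movel([*g,.050],q,.12,guard=8))
bot.command_gripper(0,60); print('open',bot.get_opening()*.088,bot.get_grip_force())
bot.movel([*g,.06],q,.03); bot.movel([*g,.23],q,.12); bot.pause(.3)
print(bot.get_opening()*.088,bot.get_wrist_force(),bot.get_wrist_torque(),bot.get_time())
snap('scene','s3.png')
E
```

```text
shutter dir 27.056508087424692 wheel 2.1651945246525344 0.1441669061853217
hit False
open 0.015624261181178337 59.966644048690796
0.015582038218235445 [-0.23351717  0.51059979 -3.15134821] [0.13087769 0.13228244 0.00719655] 43.9667
```

View pics/s3.png

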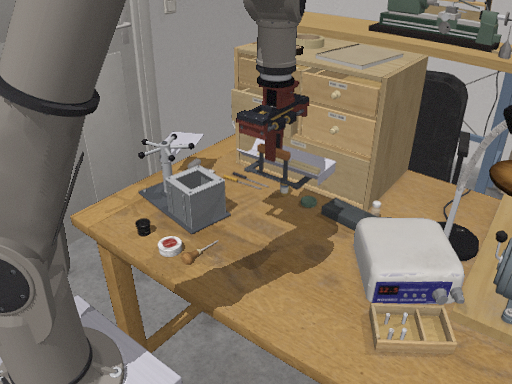

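The chute is held level with the blanks in it, and the hopper's mouth is open at (197,183). I'll measure the mouth, then pour.

```bash
python3 - <<'E'
import h; from h import *
c,p,d=snap('top'); Z=cloud(c,d)[...,2]; m=np.zeros(Z.shape,bool); m[175:240,160:232]=1
m&=(Z>.1)&(Z<.125); k,l,s,_=cv2.connectedComponentsWithStats(m.astype(np.uint8)); i=1+np.argmax(s[1:,4]); v,u=np.where(l==i)
r=cv2.minAreaRect(onplane(c,np.c_[u,v],.11)[:,:2].astype(np.float32)); print(r,s[i,4])
if np.hypot(*(np.array(r[0])-h.M))<.012 and max(r[1])<.125: h.M=np.array(r[0])
print('M',h.M); a=-.05
t,q=chute_tool(None,a,0,.06,.19); bot.movel(t,q,.12)
t,q=chute_tool(None,a,0,.03,.135); bot.movel(t,q,.08)
t,q=chute_tool(None,a,.12,.03,.125); bot.movel(t,q,.05)
cv2.imwrite('pics/s4.png',bot.get_image('scene')[0])
for th in (.45,.8): t,q=chute_tool(None,a,th,.03,.125); bot.movel(t,q,.08)
bot.pause(.8); cv2.imwrite('pics/s5.png',bot.get_image('scene')[0]); print(bot.get_time(),bot.get_wrist_force(),bot.get_wrist_torque())
A=cv2.imread('pics/s4.png')[90:290,100:300];B=cv2.imread('pics/s5.png')[90:290,100:300]
cv2.imwrite('pics/s45.png',cv2.resize(np.hstack([A,B]),None,fx=2,fy=2,interpolation=cv2.INTER_CUBIC))
E
```

```text
((0.5299668908119202, 0.16912128031253815), (0.1115964725613594, 0.11354194581508636), 80.43114471435547) 909
M [0.52996689 0.16912128]
48.55 [-0.06952906  0.43871964 -1.68043447] [ 1.04337523 -0.05098757  0.01325731]
```

View pics/s45.png

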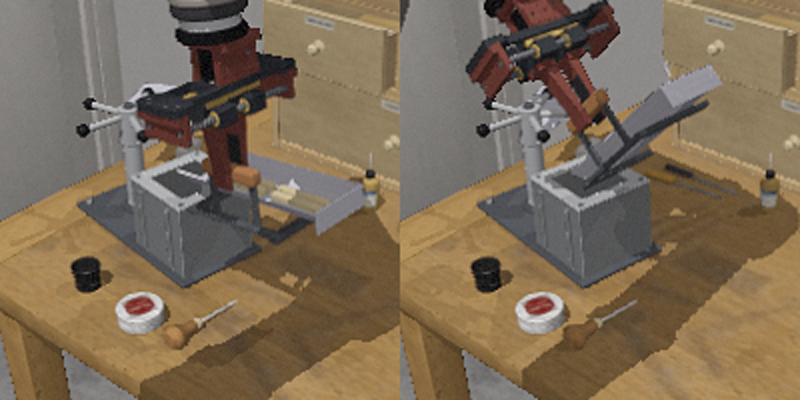

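The chute is tilted at the mouth and nothing shows on the bench. But the wrist force fell by only about three blanks' weight, so I'll look closer.

```bash
python3 - <<'E'
from h import *
a=snap('wrist')[1]; b=cv2.resize(snap('top')[1][150:250,140:273],(512,384),interpolation=cv2.INTER_CUBIC)
cv2.imwrite('pics/w6.png',cv2.resize(np.hstack([a,b]),(800,300)))
print(bot.get_wrist_force())
E
```

```text
[-0.37604315 -0.08024013 -1.54131833]
```

View pics/w6.png

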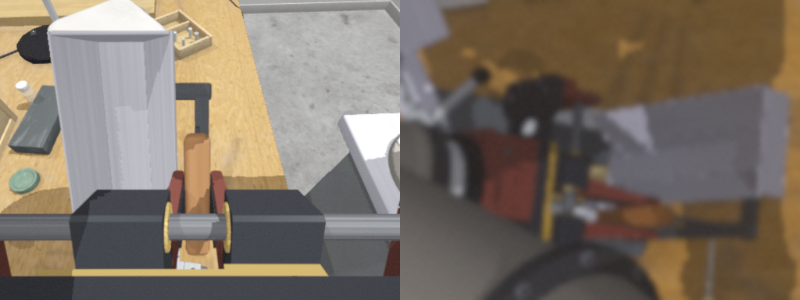

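The visible rear of the chute is empty. I'll raise it straight up while still tilted, back away, and look into the hopper.

```bash
python3 - <<'E'
import h; from h import *
h.M=np.array([.53,.169]); a=-.05
t,q=chute_tool(None,a,.8,.03,.2); bot.movel(t,q,.06); bot.pause(.3)
t,q=chute_tool(None,a,0,.12,.22); bot.movel(t,q,.12)
g=np.array([.5553,-.0552]); bot.movel([*g,.23],down(np.pi+.03),.15); bot.pause(.3); print(bot.get_wrist_force(),bot.get_time())
b=snap('top')[1]; s=snap('scene')[1]
cv2.imwrite('pics/t7.png',np.hstack([cv2.resize(b[165:245,170:330],(500,250),interpolation=cv2.INTER_CUBIC),cv2.resize(s[100:250,150:330],(300,250),interpolation=cv2.INTER_CUBIC)]))
E
```

```text
[ 1.35714052 -0.01561807 -1.35412452] 52.9583
```

View pics/t7.png

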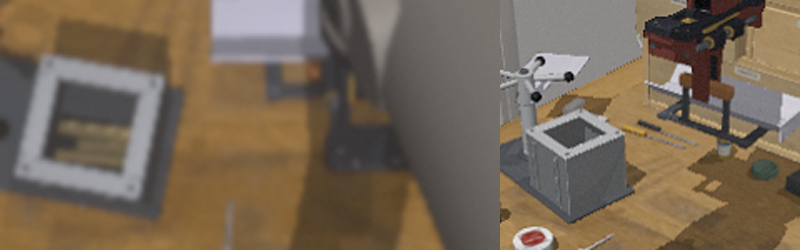

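At least three bars lie flat on the hopper floor, around (92,145). I'll set the chute down, back off and check both for the fourth.

```bash
python3 - <<'E'
from h import *
g=np.array([.5553,-.0552]); q=down(np.pi+.03)
bot.movel([*g,.07],q,.12); print('hit',bot.movel([*g,.0495],q,.03,guard=6),bot.get_position()[2])
bot.command_gripper(.5); bot.movel([*g,.2],q,.15); bot.movel([.45,-.25,.3],q,.3)
c,b,d=snap('top'); P=cloud(c,d); print('hopper Z'); print((P[196:216:2,188:216:2,2]*1000).astype(int))
r=cv2.resize
cv2.imwrite('pics/t8.png',np.hstack([r(b[150:230,225:335],(412,300),interpolation=cv2.INTER_CUBIC),r(b[180:230,165:230],(388,300),interpolation=cv2.INTER_CUBIC)])); print(bot.get_time())
E
```

```text
hit True 0.050239583588996696Traceback (most recent call last):
  File "<stdin>", line 4, in <module>
bench.IKError: the arm cannot follow that straight line within its joint ranges
```

```bash
python3 - <<'E'
from h import *
print(bot.get_position())
bot.movep([.46,-.22,.28],down(np.pi/2))
c,b,d=snap('top'); P=cloud(c,d); print('hopper Z'); print((P[196:216:2,188:216:2,2]*1000).astype(int))
r=cv2.resize
cv2.imwrite('pics/t8.png',np.hstack([r(b[150:230,225:335],(412,300),interpolation=cv2.INTER_CUBIC),r(b[180:230,165:230],(388,300),interpolation=cv2.INTER_CUBIC)])); print(bot.get_time())
E
```

```text
[ 0.55463578 -0.05535679  0.19904836]
hopper Z
[[ 35   8  10   4   6   9   8  10   4   6   6  10   5 108]
 [ 26   7  13   9   7   8   7  11   7  10   8   7   9 112]
 [ 18   6   9   8   7   6   8   7  10  12   5   9  11 110]
 [ 13  10   8   9  11  12  10  11   7   5   9   8   7 114]
 [  8  29  28  31  21  12   4  12   9   7  11   9   9 107]
 [  9  27  27  29  29  29  27  28  29  30  20  16 108 113]
 [  7   6   9   8   9  23  30  29  33  29  32  24 110 106]
 [  9   9  11   9  23  18  19  17  21  18  18  22 115 108]
 [  5   9   9   9  16  19  18  18  22  18  20  21 112 111]
 [ 18  20  21  22  22  22  20  19  18  18   6 108 111 111]]
57.9917
```

View pics/t8.png

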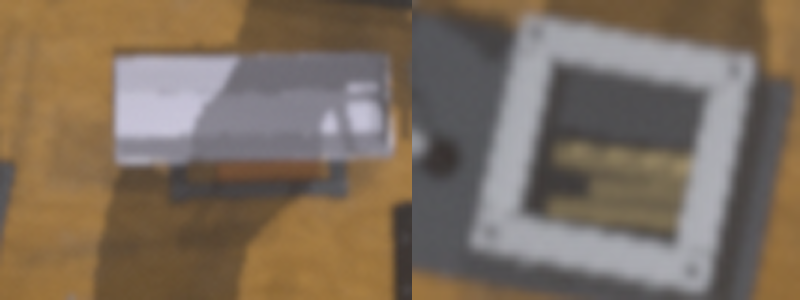

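The chute stands empty. The hopper holds the stacked bars, with tops at 18 and 29 mm, and the bench is clear. Now I'll close the shutter.

```bash
python3 - <<'E'
from h import *
bot.movep([.5,.1,.3],down(np.pi))
wheel(65,-88)
bot.movep([.5,.0,.3],down(np.pi)); bot.movep([.46,-.22,.28],down(np.pi/2)); bot.pause(.3)
c,b,d=snap('top'); P=cloud(c,d); Z=P[...,2]
m=(Z>.158)&(Z<.19); m[:,:105]=0;m[:,190:]=0;m[:160]=0;m[235:]=0
k,l,s,cc=cv2.connectedComponentsWithStats(m.astype(np.uint8))
for i in range(1,k):
    if s[i,4]>3: w=onplane(c,[cc[i]],.16)[0,:2]-HUB; print(w.round(3),np.degrees(np.arctan2(w[1],w[0])).round(1))
p=b[120:275,90:370]; cv2.imwrite('pics/t9.png',cv2.resize(p,None,fx=2.8,fy=2.8,interpolation=cv2.INTER_CUBIC)); print(bot.get_time())
E
```

```text
down hit False
stop at -88.0
end ang -83.31567057210468 F [4.3 0.8 0.2] 65.225
[ 0.064 -0.032] -26.8
[0.047 0.044] 43.3
[ 0.023 -0.009] -21.3
[-0.002  0.001] 156.2
[-0.007 -0.039] -100.0
[-0.011 -0.066] -99.6
[-0.019  0.036] 117.5
[-0.031  0.062] 116.2
[-0.052 -0.007] -172.4
[-0.07  -0.008] -173.3
68.4917
```

View pics/t9.png

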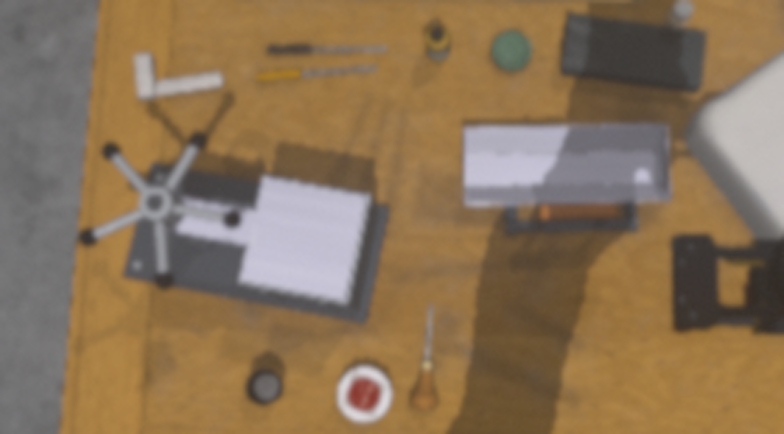

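The shutter is back on its stop over the mouth. The chute has been knocked about 16 mm to the right but seems upright. I'll check that it's level, then hand in.

```bash
python3 - <<'E'
from h import *
c,b,d=snap('top'); P=cloud(c,d)
# channel floor row ~ crop y 163 -> 178 ; px cols 258..325
v0=120+166/2.8
F=P[int(v0)-3:int(v0)+4,262:322].reshape(-1,3); F=F[(F[:,2]<.03)&(F[:,2]>0)]
A=np.c_[F[:,:2]-F[:,:2].mean(0),np.ones(len(F))]; k=np.linalg.lstsq(A,F[:,2],rcond=None)[0]; print('floor slope',k,len(F))
G=P[192:200,284:309].reshape(-1,3); G=G[(G[:,2]>.06)&(G[:,2]<.09)]; print('grip z',len(G),np.median(G[:,2]), np.polyfit(G[:,1],G[:,2],1)[0])
if abs(k[1])<.05 and abs(k[2]-.011)<.006: bot.sign_off(); print('handed in',bot.get_time())
E
```

```text
floor slope [-0.0436165  -0.00058992  0.01166536] 418
grip z 152 0.07489340285528023 0.0008158404338894666
the job is handed in; nothing more can be done
the job is handed in; nothing more can be done
```

I handed the job in at about 68 s of the 208 s: the hopper is charged from the chute, the shutter is shut on its stop, and the chute stands empty, upright and level; I counted three blanks in the hopper and infer the fourth lies under them, since the chute and the bench I could see are clear.

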